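# Lock the sander's hatch stud with the slotted key

## Robot

A 7-joint arm with a two-finger parallel gripper is mounted at the origin on the work surface. World frame = base frame: x ahead of the robot, y to its left, z up, the work surface at z = 0. Lengths are in m, angles in rad, forces in N, time in s.
With the tool pointing down it reaches from about 0.425 to 0.8 m from the base axis. Payload 8.3 kg.
Tool frame: the origin (TCP) lies at the very end of the fingers, on their centre line; the grasp point (between the pads) lies 19 mm behind it; z points along the fingers, y is the line along which they close (so a half turn about z gives the same grasp; the last joint's range is limited). The gripper opens to 85 mm and grips with 20 to 120 N. Pads are 22 mm wide; open, the fingers measure 114 mm over their backs; the gripper's body (76 mm by 85 mm) begins 54 mm behind the grasp point. The pads swing forward as they close: fully open they stand 13 mm farther back than shut.
Start: joints at [-1.321, 0.383, 0.016, 1.37, -0.006, 1.388, -0.046], TCP at [0.192, 0.595, 0.231] pointing down, gripper open.
Joint ranges: [-2.95, 2.95], [-0.25, 2.06], [-1.52, 1.56], [0.18, 2.33], [-1.44, 4.58], [0.02, 2.06], [-3.01, 3.01]. Speed limits (rad/s): [2.39, 2.39, 3.01, 3.01, 3.14, 3.14, 3.14].

## Interface

Orientations are given as a unit quaternion [x, y, z, w].
In Python, from cell import manip gives the robot as it stands. The module is installed in compiled form; this text tells all that it offers.
- The arm moves only by the tool play_rows, never from a script. Its argument "plan" is one flat list of numbers, 4 for each row, row after row: the shift along the tool's x, y, z in mm, then the turn about the tool's z in degrees. In form: [x, y, z, spin, x, y, z, spin, ...]. A call has 1 to 10 rows; each row shifts and turns the commanded pose from where the row before left it, along the tool's axes as they then stand; what a row does not reach is not made up. A row lasts 1/10 s, in which the tool goes at most 50 mm and 8.59 degrees, less where a joint would pass 70% of its speed; a pose out of reach is approached as far as the arm can. A call is refused whole if a number of a shift passes 50 or a number of a turn 8.59, either way. A call with a gripper value outside its range is refused whole. "fingers" is the closure, from -1 (fully open) to 1 (shut), set as the call begins (left out, the last holds). The fingers move at their own pace and stop on an object; "squeeze" is the grip in N (left out, the last holds). Time passes only in rows, so rows that do not move let the fingers close. It gives the time, the measured TCP pose, the force, the opening and the grip force at its end, in the units of the state.
- manip.get_obs(): the state, without advancing time (a new reading comes with each control period).
- manip.grab_frame(name): name is "scene" or "top" or "wrist"; returns a dict with "image" (480x640x3 uint8, blue, green, red), "fx", "fy", "cx", "cy" (pixels), "distortion" ([k1, k2, p1, p2, k3] as OpenCV has them; the pictures are not rectified), "R" (3x3) and "t" (3): a world point X has camera coordinates R X + t. Camera axes: x right, y down, z forward; pixel columns grow to the right and rows downward; lengths in m; the calibration is good to about 2 mm. A picture is of the moment at which its call begins. There is no depth.
- manip.sign_off(): hands the job in; it is judged then, once.
Trained networks look in the newest picture that a camera, given by its name, has taken for a name from the list of things; names that differ only in an ending like _2 or _b are one class to them, and where a whole thing is asked for, a point or a joint stands for the part that bears it (a point fixed in the world has none). Each returns a list of dicts, best first, with "p" (0 to 1); they miss things now and then, are a little off and sometimes report something else, mostly with a low value. They report only what shows in the picture. A call takes as long as a camera call. They do not tell look-alikes from the thing itself.
- manip.look_for(query, camera): "rect" ([left, top, right, bottom] in pixels, round what is visible of it).
- manip.silhouettes(query, camera): "mask" (480x640 bool, what is visible of it) and "rect" ([left, top, right, bottom] in pixels, round what is visible of it).
- manip.tip_of(query, camera): "pixel" ([column, row] in pixels: a listed point, or the origin of a listed thing).
The state is a dict: "t": time; "q": joint angles; "joint_velocities": joint speeds; "effort": joint torques, N m; "tool_pos": TCP position; "tcp_rot": TCP orientation; "force": force on the tool from outside, world axes, zero at the start; "torque": the same for the moment, N m; "gripper_width": opening from 0.0 (shut) to 1.0 (fully open); "grasp_force": force on a finger pad.
Only numpy, scipy, OpenCV 4.12 (cv2) and the standard library are available. Lean on these libraries where they do the work, as an engineer would, in place of code of your own. Each camera call takes 0.05 s, during which the arm holds its last target. There are 200 camera calls.

## Task

Take the red-handled key from its wooden stand, fit its blade in the slot of the brass stud on the green sander's hatch, press the stud in gently and turn it about a quarter turn clockwise until it drops into its catch with its head flush with the dark collar. Work the stud only with the key, without forcing it, then put the key back fully home in its hole in the stand and leave everything else where it is.

Things in the scene. Friction and masses are not known exactly. Their poses are not given: they have to be found in the camera images.
- key: Loose key, 0.1 to 0.16 kg, upright in its stand, red handle up. Origin: centre of the blade's tip; z up along the key, y along the blade's width, x across it. Blade 22 mm wide, 4 mm thick (lowest 2 mm: 3 mm thick), up to 14 mm above the tip; shaft 10 mm in diameter from 14 to 40 mm; handle from 40 to 90 mm. Either way round fits the slot and the stand.
- key_grip (a point): Point of the key's red handle to grip, 70 mm above the blade's tip; axes as the key's. The handle block is 16 mm thick along x (grip across this), 46 mm wide along y, 50 mm tall (20 mm above to 30 mm below this point); its underside rests on the stand.
- key_hole (a point): Mouth centre of the key's hole in the top of the fixed pale wooden stand (60 x 150 x 55 mm tall). Hole 26 mm along this frame's y, 14 mm along x, 45 mm deep, sharp-edged. Key home: handle's underside on the stand's top, blade tip 40 mm below this point. A punch stands in its own hole 80 mm along +y, its head 22 mm across, 22 mm above the stand's top.
- stud_top (a point): Centre of the top face of the brass stud's round head (32 mm across). x points along the slot, z up; it moves and turns with the stud. Slot 5.5 mm wide, 27 mm long (ends closed), 6 mm deep. Head's top is 22 mm above the sander's hatch when the stud is out, 14 mm when home.
- collar_rim (a point): On the stud's axis, at the upper rim of the fixed dark steel collar (50 mm outside, 36 mm inside diameter) round the stud; the head is flush with it when home. Axes: the sander's, z up. From 105 mm along +y the work rest, disc and motor rise up to 120 mm above the rim. White lines on the hatch show only roughly the slot's direction when locked.
- stud_press (a joint): How far the stud is pushed in, m: 0 out (starts 0 to 0.001), 0.008 in the catch, flush. A seal resists with about 5 N of friction and holds it where left. The catch's track stops it 2.5 to 6 mm in (differs each time, not shown: feel it); it turns only when within 1 mm of the track; past the track's end it drops the rest under light pressure. Over 25 N breaks the track; 9 to 13 N is plenty.
- stud_turn (a joint): Turn of the stud, rad: 0 unlocked, growing clockwise seen from above. The track ends, and the stud drops under pressure, somewhere from 0.95 to 1.55 (differs each time, not shown); a hard wall some 0.07 further on must not be forced. Under pressure it needs about 0.05 N m. The blade has about 0.07 rad of play in the slot either way; the slot is polished (friction 0.25); ease the torque off before withdrawing.
- punch: The small punch standing in the stand beside the key, to be left there (origin at its tip).
- wheel_a: Loose turned maple toy wheel lying on top of another one (wheel_c), 68 mm across, 20 mm thick, bystander; origin at its underside.
- wheel_b: Loose turned maple toy wheel, 68 mm across, 20 mm thick, bystander; origin at its underside.
- wheel_c: Loose turned walnut toy wheel, 68 mm across, 20 mm thick, bystander; origin at its underside.
- tin: Closed tin, 72 mm across, 85 mm tall, bystander; origin at its underside.
Not all that is in view belongs to the job. Of the things shaped like the key, the red one is meant.

How it is judged:
On the way, in this order (a step that is already met when the one before it is completed fails the run):
1. the key's blade sits in the slot and has pressed the stud in, not yet turned (value of joint stud_press above 0.0018 m and value of joint stud_turn below 0.5 rad and distance between key and stud_top below 0.012 m), for 0.1 s.
2. the stud is turned about a quarter turn and has dropped into its catch, flush with the collar (value of joint stud_press above 0.007 m and value of joint stud_turn above 0.85 rad), for 0.2 s.
At the end, for the whole second after the job is handed in: The stud is turned at least 0.85 rad and pressed in at least 7 mm (in its catch, flush within 1 mm); the key is released, at rest and upright (within 0.1 rad) in its hole in the stand, fully down within 3 mm (all of step 2 and horizontal distance between key and key_hole below 0.01 m and z of key in the frame of key_hole below -0.037 m and angle between key's own z axis and vertical below 0.1 rad and linear speed of key below 0.02 m/s); the robot touches nothing.
It fails at once if the key is forced: more than 25 N between key and sander (contact force between key and sander above 25 N).
It fails at once if the robot itself pushes on the sander or its stud (more than 2 N) (contact force between any of the fingers, the arm and sander above 2 N).
It fails at once if a bystander is moved more than 20 mm (distance of any of punch, wheel_a, wheel_b, wheel_c, tin from where it was at the start of the episode above 0.02 m).
It also fails if it takes over 72 s, if anything falls off the work surface, if the arm or the gripper's body presses on something with over 40 N, if the wrist force passes 120 N, or if a joint passes its speed limit or range.

## Working session

There is one attempt and no reset: what is moved stays moved. The work goes in short steps, Python scripts to look and compute and a tool call to move; the robot and the scene stay as the last step left them, time stands still between calls to the robot, and variables do not carry over. Pictures are saved under pics/ and viewed, at most 11 in all, crops included, and the job is handed in when it is done.

Besides the shell and the picture viewer there is one more tool, called after "Emit:" as a command line: name --argument value ..., lists and objects as JSON in quotes. play_rows: Moves the arm, as the interface text tells. Its arguments: {"type":"object","properties":{"plan":{"type":"array","items":{"type":"number"}},"fingers":{"type":"number"},"squeeze":{"type":"number"}},"required":["plan"]}

```bash
mkdir -p pics; cat > h.py <<'E'
import numpy as np, cv2
from cell import manip
from scipy.spatial.transform import Rotation as Ro
def ray(f,px):
    K=np.array([[f['fx'],0,f['cx']],[0,f['fy'],f['cy']],[0,0,1.]])
    u=cv2.undistortPoints(np.array([[px]],float),K,np.array(f['distortion'],float))[0,0]
    R=np.array(f['R']);t=np.array(f['t'])
    return -R.T@t, R.T@np.array([u[0],u[1],1.])
def atz(f,px,z):
    o,d=ray(f,px); return o+d*(z-o[2])/d[2]
def tri(obs):
    A=np.zeros((3,3));b=np.zeros(3);L=[]
    for f,px in obs:
        o,d=ray(f,px);d=d/np.linalg.norm(d);P=np.eye(3)-np.outer(d,d);A+=P;b+=P@o;L.append((o,P))
    X=np.linalg.solve(A,b); return X,[np.linalg.norm(P@(X-o)) for o,P in L]
def proj(f,X):
    K=np.array([[f['fx'],0,f['cx']],[0,f['fy'],f['cy']],[0,0,1.]])
    return cv2.projectPoints(np.array([X],float),cv2.Rodrigues(np.array(f['R']))[0],np.array(f['t'],float),K,np.array(f['distortion'],float))[0][0,0]
E
python3 - <<'E'
from h import *
np.set_printoptions(precision=3,suppress=True)
F={}
for c in ['scene','top']:
    F[c]=manip.grab_frame(c); cv2.imwrite(f'pics/{c}.png',F[c]['image'])
D={}
for c in F:
    for q in ['key','key_grip','key_hole','stud_top','collar_rim','punch']:
        r=manip.tip_of(q,c); D[c,q]=r
        print(c,q,[(np.round(a['pixel'],1),round(a['p'],2)) for a in r[:3]])
for q in ['key','key_grip','key_hole','stud_top','collar_rim','punch']:
    if D['scene',q] and D['top',q]: 
        for a in D['scene',q][:2]:
            for b in D['top',q][:2]: print(q,*tri([(F['scene'],a['pixel']),(F['top'],b['pixel'])]))
s=manip.get_obs(); print(s['t'],s['tool_pos'],Ro.from_quat(s['tcp_rot']).as_matrix(),s['force'],s['q'])
E
```

```text
scene key [(array([268.9, 336.3]), 0.88), (array([262.7, 263.7]), 0.69), (array([267.3, 226.3]), 0.67)]
scene key_grip [(array([211.1, 204.1]), 0.95), (array([267.4, 308.7]), 0.79), (array([256.7, 236.8]), 0.63)]
scene key_hole [(array([256.8, 246.9]), 0.57), (array([368.8, 326.1]), 0.25)]
scene stud_top [(array([451.8, 168. ]), 0.72), (array([364.7, 327.2]), 0.32)]
scene collar_rim [(array([452.4, 171.9]), 0.71)]
scene punch [(array([309.5, 255.2]), 0.45)]
top key [(array([368.4, 258.3]), 0.78), (array([348.9, 308.9]), 0.78), (array([374.6, 200.2]), 0.75)]
top key_grip [(array([380.1, 197.5]), 0.85), (array([346.5, 307.9]), 0.63), (array([398.3, 318.6]), 0.61)]
top key_hole []
top stud_top [(array([184.6, 265.7]), 0.75), (array([436.9, 292.6]), 0.4)]
top collar_rim [(array([185.2, 264.2]), 0.85), (array([310.7, 185. ]), 0.27)]
top punch [(array([330.2, 247.7]), 0.4)]
key [ 0.538 -0.258 -0.167] [np.float64(0.007889669791602551), np.float64(0.007889669791602634)]
key [ 0.399 -0.225 -0.368] [np.float64(0.004072370973892452), np.float64(0.004072370973892418)]
key [ 0.529 -0.243  0.023] 
[... 734 characters left out ...]
p.float64(0.18538254220186717)]
stud_top [ 0.509  0.091 -0.279] [np.float64(0.12328784989195815), np.float64(0.12328784989195819)]
stud_top [ 0.574 -0.251  0.026] [np.float64(0.17466700921151704), np.float64(0.174667009211517)]
collar_rim [0.516 0.118 0.1  ] [np.float64(0.002657866159261342), np.float64(0.0026578661592614886)]
collar_rim [ 0.671 -0.073  0.28 ] [np.float64(0.061264319213536235), np.float64(0.06126431921353603)]
punch [ 0.55  -0.165  0.034] [np.float64(0.001010652142333606), np.float64(0.0010106521423335867)]
0.7 [0.192 0.595 0.231] [[-0.952  0.308 -0.   ]
 [ 0.308  0.952 -0.   ]
 [ 0.    -0.    -1.   ]] [ 0.694  0.086 -0.096] [-1.321  0.383  0.016  1.37  -0.006  1.388 -0.047]
```

View pics/scene.png

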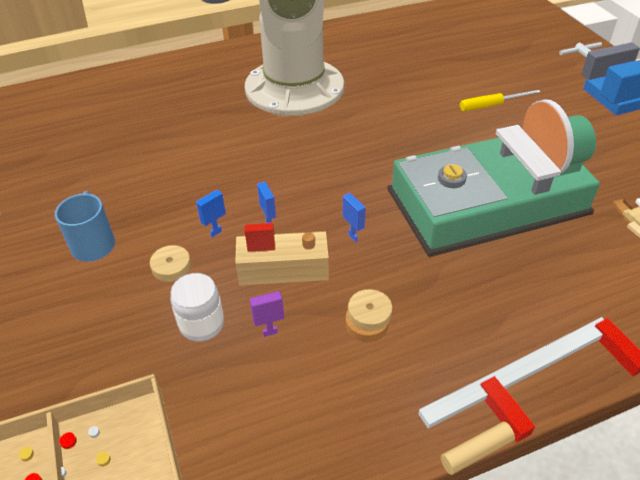

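View pics/top.png

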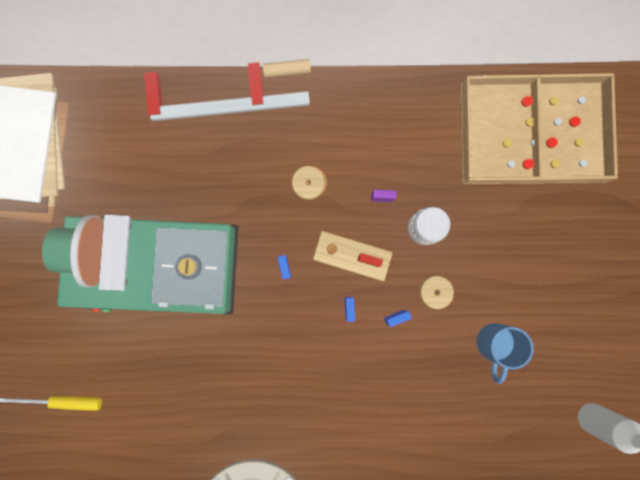

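The scene view shows the red key in its stand at (260,236) with the punch at (308,240), and the stud at (452,172). In the top view the key is at (370,260), the punch at (332,249) and the stud at (187,267), its slot roughly across the white lines. The blue and purple keys are decoys.

```bash
python3 - <<'E'
from h import *
np.set_printoptions(precision=4,suppress=True)
f=manip.grab_frame('top'); im=f['image'].astype(int)
m=((im[:,:,2]>110)&(im[:,:,1]<70)&(im[:,:,0]<70)).astype(np.uint8)
m[:245]=0;m[275:]=0;m[:,:350]=0;m[:,390:]=0
c=max(cv2.findContours(m,0,1)[0],key=cv2.contourArea)
r=cv2.minAreaRect(c);b=cv2.boxPoints(r);print(r)
P=[atz(f,p,.105) for p in b];print(np.array(P),np.mean(P,0), 'cam',ray(f,(320,240))[0])
print('stud',atz(f,(186,266),.106)); print('punch',atz(f,(331.5,249),.077))
for z in (.055,):
    for p in [(324,233),(392,258),(382,280),(314,258)]: print(atz(f,p,z))
# stud slot: crop
x=f['image'][225:310,145:235]; cv2.imwrite('pics/stud.png',cv2.resize(x,None,fx=7,fy=7,interpolation=2))
w=manip.grab_frame('wrist'); s=manip.get_obs()
R=Ro.from_quat(s['tcp_rot']).as_matrix(); o,d=ray(w,(320,240)); print('wristcam in tool',R.T@(o-s['tool_pos']),R.T@d, w['fx'])
E
```

```text
((365.23077392578125, 258.65386962890625), (13.418986320495605, 5.350052833557129), 15.255120277404785)
[[ 0.5236 -0.2153  0.105 ]
 [ 0.5336 -0.2182  0.105 ]
 [ 0.5266 -0.2431  0.105 ]
 [ 0.5166 -0.2403  0.105 ]] [ 0.5251 -0.2292  0.105 ] cam [ 0.4919 -0.1292  1.0797]
stud [0.5132 0.1169 0.106 ]
punch [ 0.5457 -0.1651  0.077 ]
[ 0.5797 -0.1509  0.055 ]
[ 0.5278 -0.2888  0.055 ]
[ 0.4833 -0.2678  0.055 ]
[ 0.5288 -0.1301  0.055 ]
wristcam in tool [ 0.0782 -0.0001 -0.1423] [-0.3157  0.0124  0.9489] 352.2117624585306
```

View pics/stud.png

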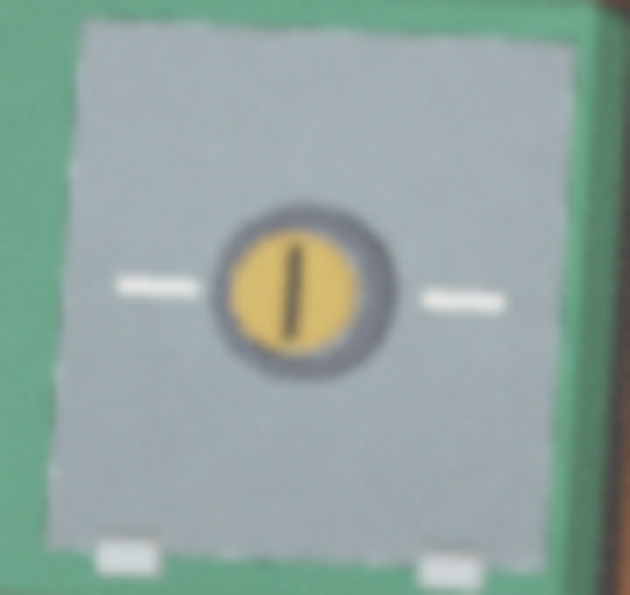

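The crop shows the stud's slot near vertical in the image (world x), across the white marks at ±90°. I'm moving: lift, then sweep round towards the stand.

Emit:
play_rows --plan '[0, 0, -45, 0, 0, 0, -45, 0, -42, -22, 0, 0, -42, -22, 0, 0, -42, -22, 0, 0, -42, -22, 0, 0, -42, -22, 0, 0, -42, -22, 0, 0, -42, -22, 0, 0, -42, -22, 0, 0]' --fingers -1

```text
t: 1.8
tool_pos: [0.4589, 0.3223, 0.3216]
tcp_rot: [0.156, 0.988, 0.0, 0.0]
force: [0.3, 0.8, 0.2]
gripper_width: 0.997
grasp_force: 0.0
```

Emit:
play_rows --plan '[-23, -36, 0, 0, -23, -36, 0, 0, -23, -36, 0, 0, -23, -36, 0, 0, -23, -36, 0, 0, 0, 0, 0, 0, 0, 0, 0, 0]'

```text
t: 2.5
tool_pos: [0.5121, 0.1161, 0.3215]
tcp_rot: [0.157, 0.988, 0.0, 0.0]
force: [-0.6, 0.6, -0.1]
gripper_width: 0.997
grasp_force: 0.0
```

```bash
python3 - <<'E'
from h import *
np.set_printoptions(precision=4,suppress=True)
f=manip.grab_frame('wrist');cv2.imwrite('pics/w1.png',f['image'])
for q in ['stud_top','collar_rim']:
    for a in manip.tip_of(q,'wrist')[:2]: print(q,a['pixel'],a['p'],atz(f,a['pixel'],.106 if q=='stud_top' else .098))
s=manip.get_obs();print(s['tool_pos'],s['q'])
import pickle; pickle.dump(f,open('w1.pkl','wb'))
E
```

```text
stud_top [321.8, 201.9] 0.86 [0.5134 0.1224 0.106 ]
collar_rim [319.1, 197.6] 0.8 [0.5098 0.1207 0.098 ]
[0.5115 0.1189 0.3211] [-0.6207  0.137   0.3789  1.494  -0.0511  1.5205  1.0182]
```

View pics/w1.png

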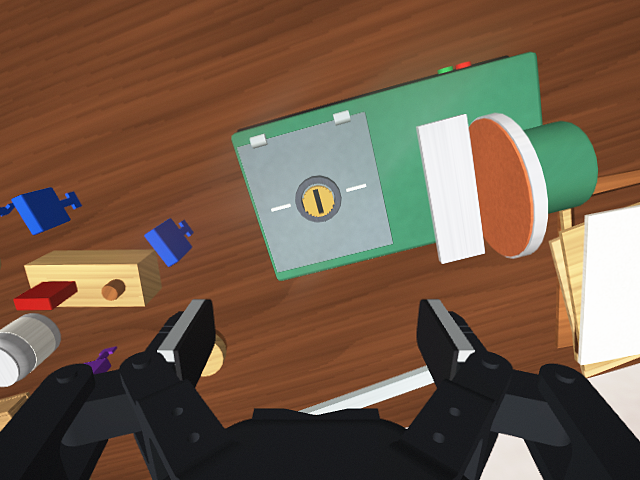

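The wrist view shows the stud at (319,201) with its slot near vertical; the stand, red key and punch are at left (45,295)/(113,289). Next I measure the slot's angle and the stud's centre.

```bash
cat >> h.py <<'E'
def slot(f,z,c,rad=13):
    im=f['image'];h=cv2.cvtColor(im,cv2.COLOR_BGR2HSV)
    yy,xx=np.mgrid[:480,:640];near=(xx-c[0])**2+(yy-c[1])**2<(rad*2)**2
    y=((h[...,0]>12)&(h[...,0]<35)&(h[...,1]>90)&(h[...,2]>120)&near).astype(np.uint8)
    pts=np.column_stack(np.nonzero(y)[::-1]);hull=cv2.convexHull(pts.astype(np.float32))
    e=cv2.fitEllipse(hull)
    ins=np.zeros_like(y);cv2.fillConvexPoly(ins,hull.astype(np.int32),1);ins=cv2.erode(ins,np.ones((3,3)))
    d=np.column_stack(np.nonzero(ins&(1-y))[::-1]).astype(float)
    W=np.array([atz(f,p,z)[:2] for p in d]);mu=W.mean(0);u,s,v=np.linalg.svd(W-mu)
    return atz(f,e[0],z),e,mu,np.degrees(np.arctan2(v[0,1],v[0,0])),len(d),s/np.sqrt(len(d))
E
python3 - <<'E'
from h import *
import pickle
f=pickle.load(open('w1.pkl','rb'))
print(slot(f,.106,(319,201)))
a=atz(f,(289.5,207),.084);b=atz(f,(346.5,189),.084);a0=atz(f,(273,209),.084);b0=atz(f,(365,185.5),.084);print(a0,b0,np.degrees(np.arctan2(*(b0-a0)[1::-1])))
E
```

```text
(array([0.5111228 , 0.11904057, 0.106     ]), ((318.0317687988281, 200.83010864257812), (30.830778121948242, 31.90597152709961), 78.37029266357422), array([0.51110109, 0.11894013]), np.float64(-2.5619429571564862), 116, array([0.00736425, 0.001449  ]))
[0.5089108  0.06754965 0.084     ] [0.51531826 0.17140069 0.084     ] 86.46940977730978
```

Emit:
play_rows --plan '[-15, -42, 0, 0, -15, -42, 0, 0, -15, -42, 0, 0, -15, -42, 0, 0, -15, -42, 0, 0, -15, -42, 0, 0, -15, -42, 0, 0, -14, -42, 0, 0]'

```text
t: 3.45
tool_pos: [0.5225, -0.239, 0.3212]
tcp_rot: [0.154, 0.988, 0.0, 0.0]
force: [1.2, 0.7, 0.4]
gripper_width: 0.998
grasp_force: 0.0
```

Emit:
play_rows --plan '[0, 0, 0, 8.5, 0, 0, 0, 8.5, 0, 0, 0, 8.5, 0, 0, 0, 8.5, 0, 0, 0, 8.5, 0, 0, 0, 8.5, 0, 0, 0, 8.5, 0, 0, 0, 8.5, 0, 0, 0, 8.5, 0, 0, 0, 8.5]'

```text
t: 4.45
tool_pos: [0.5226, -0.2373, 0.321]
tcp_rot: [0.783, 0.622, -0.0, -0.0]
force: [0.7, 0.1, -0.4]
gripper_width: 1.001
grasp_force: 0.0
```

Emit:
play_rows --plan '[0, 0, 40, 5, 0, 0, 20, 0, 0, 0, 0, 0]'

```text
t: 4.75
tool_pos: [0.5213, -0.2363, 0.2582]
tcp_rot: [0.808, 0.59, -0.001, -0.002]
force: [0.4, 0.2, -0.7]
gripper_width: 0.995
grasp_force: 0.0
```

```bash
python3 - <<'E'
from h import *
np.set_printoptions(precision=4,suppress=True)
f=manip.grab_frame('wrist');cv2.imwrite('pics/w2.png',f['image'])
import pickle; pickle.dump(f,open('w2.pkl','wb'))
for q in ['key_grip','punch','key_hole']:
    for a in manip.tip_of(q,'wrist')[:3]: print(q,a['pixel'],a['p'],atz(f,a['pixel'],.085))
s=manip.get_obs();R=Ro.from_quat(s['tcp_rot']).as_matrix();print(s['tool_pos'],s['q'],R[:,0])
im=f['image'].astype(int);m=((im[:,:,2]>90)&(im[:,:,1]<0.45*im[:,:,2])&(im[:,:,0]<.45*im[:,:,2])&(cv2.cvtColor(f['image'],cv2.COLOR_BGR2HSV)[...,1]>190)).astype(np.uint8)
for c in cv2.findContours(m,0,1)[0]:
    if cv2.contourArea(c)>200: print(cv2.contourArea(c),cv2.boundingRect(c))
E
```

```text
key_grip [226.7, 289.2] 0.94 [ 0.4114 -0.2845  0.085 ]
key_grip [211.3, 202.1] 0.75 [ 0.4312 -0.1983  0.085 ]
key_grip [319.1, 212.3] 0.71 [ 0.5226 -0.2375  0.085 ]
punch [321.9, 125.4] 0.57 [ 0.548  -0.1651  0.085 ]
key_hole [320.6, 208.0] 0.58 [ 0.5251 -0.234   0.085 ]
[ 0.5226 -0.2391  0.2628] [-0.3124  0.3431  0.9029  1.4934 -0.2703  1.4334  0.2869] [ 0.3065  0.9519 -0.0001]
791.0 (312, 191, 19, 52)
```

View pics/w2.png

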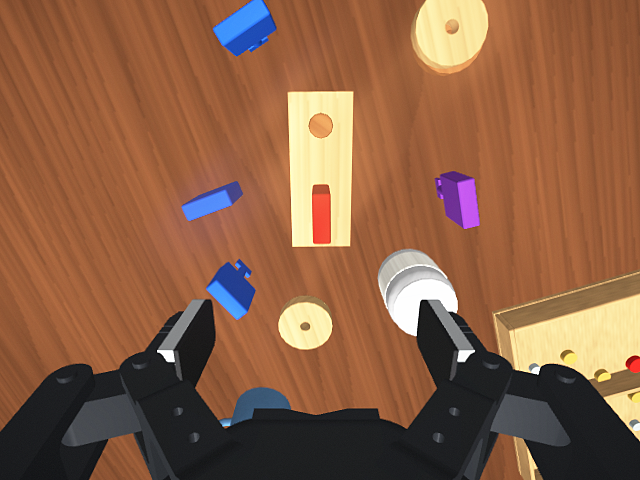

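The wrist view shows the red key upright in the stand, top face about (312–331, 194–243), the punch at (320,125), and the tin at (425,300), close to the right finger's path.

```bash
python3 - <<'E'
from h import *
import pickle
np.set_printoptions(precision=4,suppress=True)
f=pickle.load(open('w2.pkl','rb'));im=f['image'];s=manip.get_obs();R=Ro.from_quat(s['tcp_rot']).as_matrix();T=np.array(s['tool_pos'])
h=cv2.cvtColor(im,cv2.COLOR_BGR2HSV)
m=((h[...,1]>170)&((h[...,0]<6)|(h[...,0]>174))&(h[...,2]>175))
roi=np.zeros_like(m);roi[183:250,300:342]=1;m=(m&roi).astype(np.uint8)
c=max(cv2.findContours(m,0,1)[0],key=cv2.contourArea);r=cv2.minAreaRect(c);b=cv2.boxPoints(r)
P=np.array([atz(f,p,.105) for p in b]);print(b,P,P.mean(0),np.linalg.norm(P[0]-P[1]),np.linalg.norm(P[1]-P[2]))
print('tool frame key',R.T@(P.mean(0)-T)*1000)
# stand top edges yaw
S=np.array([atz(f,p,.055) for p in [(288.5,92),(353,92),(350,246.5),(293,247)]])
print(S,'len',np.linalg.norm(S[0]-S[3]),np.linalg.norm(S[0]-S[1]))
for i,j in((3,0),(2,1)):print('yaw',np.degrees(np.arctan2(*(S[i]*-1+S[j])[1::-1])))
for i,j in((0,3),(1,2)):print('key yaw',[np.degrees(np.arctan2(*(P[(k+1)%4]-P[k])[1::-1])) for k in range(2)])
print('tool yaw',np.degrees(np.arctan2(R[1,0],R[0,0])))
print('tin tool',R.T@(atz(f,(424,303),.085)-T)*1000, 'blue',R.T@(atz(f,(237,285),.07)-T)*1000,R.T@(atz(f,(235,190),.07)-T)*1000)
print('punch',R.T@(atz(f,(321,125),.077)-T)*1000)
E
```

```text
[[311.7036 194.0351]
 [329.0154 193.5672]
 [330.3431 242.6935]
 [313.0314 243.1613]] [[ 0.5228 -0.2156  0.105 ]
 [ 0.537  -0.2197  0.105 ]
 [ 0.5251 -0.2622  0.105 ]
 [ 0.5104 -0.258   0.105 ]] [ 0.5238 -0.2389  0.105 ] 0.014703838603047607 0.04408296518477472
tool frame key [  0.5733   0.7913 157.8232]
[[ 0.528  -0.1278  0.055 ]
 [ 0.5843 -0.1458  0.055 ]
 [ 0.54   -0.2892  0.055 ]
 [ 0.4833 -0.2718  0.055 ]] len 0.15074780247233663 0.05914399271253873
yaw 72.77655496527726
yaw 72.83944308568758
key yaw [np.float64(-16.090757332335833), np.float64(-105.5458202234335)]
key yaw [np.float64(-16.090757332335833), np.float64(-105.5458202234335)]
tool yaw 72.15241611449868
tin tool [-91.7121 105.0324 178.0503] blue [-79.8558 -85.4341 192.6582] [ 19.3338 -80.8024 192.6533]
punch [ 78.5423   0.4429 185.8112]
```

Emit:
play_rows --plan '[0.5, 1, 45, -1, 0, 0, 45, 0, 0, 0, 40, 0, 0, 0, 30, 0, 0, 0, 20, 0, 0, 0, 12, 0, 0, 0, 0, 0, 0, 0, 0, 0, 0, 0, 0, 0]'

```text
t: 5.85
tool_pos: [0.5239, -0.2395, 0.0709]
tcp_rot: [0.803, 0.595, 0.001, 0.001]
force: [0.4, 0.4, 0.2]
gripper_width: 0.999
grasp_force: 0.0
```

Emit:
play_rows --plan '[0, 0, 0, 0, 0, 0, 0, 0, 0, 0, 0, 0, 0, 0, 0, 0, 0, 0, 0, 0, 0, 0, 0, 0, 0, 0, 0, 0, 0, 0, 0, 0, 0, 0, 0, 0, 0, 0, 0, 0]' --fingers 1 --squeeze 60

```text
t: 6.85
tool_pos: [0.5229, -0.239, 0.0694]
tcp_rot: [0.803, 0.595, 0.0, 0.0]
force: [-0.7, 1.1, 3.8]
gripper_width: 0.18
grasp_force: 58.7
```

```bash
python3 - <<'E'
from h import *
for i in range(3):
    f=manip.grab_frame('wrist')
    s=manip.get_obs();print(s['t'],s['tool_pos'],s['force'],s['torque'],s['gripper_width'],s['grasp_force'],s['q'])
x=f['image'];cv2.imwrite('pics/w3.png',x)
E
```

```text
6.9 [ 0.52291374 -0.23901733  0.06943659] [-0.88024113 -0.06041299  4.11687373] [ 0.20834225  0.03123255 -0.01203679] 0.17811490994739035 58.7728214263916 [-0.23596509  0.51696311  0.80283563  1.74067655 -0.41887279  1.06383398
  0.41442857]
6.95 [ 0.52292285 -0.23902459  0.06944493] [0.03896951 1.04237899 4.73311762] [0.12768839 0.06244214 0.04761518] 0.17682164261006583 58.80252242088318 [-0.23600279  0.51697744  0.80286736  1.74065068 -0.4188459   1.06383848
  0.41446663]
7.0 [ 0.52290964 -0.2389973   0.06941553] [-0.14008682  0.45517734  4.40212241] [ 0.12747175  0.03997368 -0.04114172] 0.17986895820826923 58.83042812347412 [-0.23599826  0.5169929   0.80281617  1.74068837 -0.41884587  1.06382591
  0.41445951]
```

View pics/w3.png

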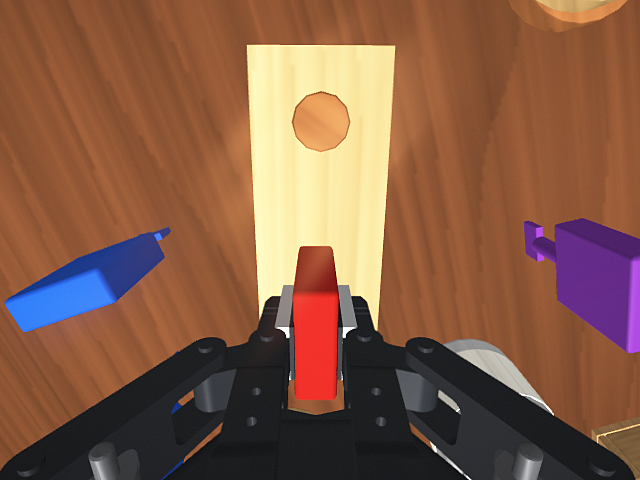

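Grasp is good (opening 15 mm, grip 59 N), with the red key centred between the pads. Lift, carry over the stud, and turn to the slot's direction.

Emit:
play_rows --plan '[0, 0, -15, 0, 0, 0, -30, 0, 0, 0, -40, 0, 0, 0, -40, 0, 0, 0, -40, 0, 0, 0, 0, 0]'

```text
t: 7.6
tool_pos: [0.5245, -0.2407, 0.2399]
tcp_rot: [0.804, 0.595, 0.002, 0.003]
force: [0.8, -0.0, -2.0]
gripper_width: 0.178
grasp_force: 60.6
```

Emit:
play_rows --plan '[20, -7, 0, 0, 40, -14, 0, 0, 42, -14, 0, 0, 42, -14, 0, 0, 42, -14, 0, 0, 42, -14, 0, 0, 42, -14, 0, 0, 42, -14, 0, 0, 27, -10, 0, 0, 0, 0, 0, 0]'

```text
t: 8.6
tool_pos: [0.5099, 0.1246, 0.233]
tcp_rot: [0.801, 0.599, -0.001, -0.001]
force: [0.4, 0.5, -2.1]
gripper_width: 0.178
grasp_force: 60.5
```

Emit:
play_rows --plan '[0, 0, 0, -8.5, 0, 0, 0, -8.5, 0, 0, 0, -8.5, 0, 0, 0, -8.5, 0, 0, 0, -8.5, 0, 0, 0, -8.5, 0, 0, 0, -8.5, 0, 0, 0, -8.5, 0, 0, 0, -8.5, 0, 0, 0, -8.5]'

```text
t: 9.6
tool_pos: [0.511, 0.1178, 0.2336]
tcp_rot: [0.188, 0.982, -0.001, -0.001]
force: [0.1, -0.3, -2.2]
gripper_width: 0.174
grasp_force: 60.4
```

Emit:
play_rows --plan '[0, 0, 0, -8.5, 0, 0, 0, -8.5, 0, 0, 0, -2, 0, 0, 0, 0, 0, 0, 0, 0]'

```text
t: 10.1
tool_pos: [0.5112, 0.1182, 0.2338]
tcp_rot: [0.027, 1.0, -0.0, -0.0]
force: [-0.3, 1.0, -1.9]
gripper_width: 0.176
grasp_force: 60.4
```

```bash
python3 - <<'E'
from h import *
import pickle
np.set_printoptions(precision=4,suppress=True)
f=manip.grab_frame('wrist');cv2.imwrite('pics/w4.png',f['image']);pickle.dump(f,open('w4.pkl','wb'))
s=manip.get_obs();R=Ro.from_quat(s['tcp_rot']).as_matrix();T=np.array(s['tool_pos'])
print(T,np.degrees(np.arctan2(R[1,0],R[0,0])),R[:,2],s['q'],s['force'],s['grasp_force'])
for z in(0,.106):print(proj(f,[.5111,.119,.106]))
for q in ['stud_top','collar_rim','key']:
    for a in manip.tip_of(q,'wrist')[:2]: print(q,a['pixel'],a['p'])
g=manip.grab_frame('scene');t=manip.grab_frame('top');pickle.dump((g,t),open('st.pkl','wb'))
print(proj(g,[.5111,.119,.106]),proj(g,T-[0,0,.0544]),manip.tip_of('key','scene')[:3],manip.tip_of('stud_top','scene'))
E
```

```text
[0.5113 0.1183 0.234 ] 176.96652186638886 [-0.0007 -0.0004 -1.    ] [-0.7602  0.1734  0.5413  1.6601 -0.0913  1.3342  1.3139] [-0.6696 -0.249  -1.3544] 60.425899028778076
[316.674  226.1332]
[316.674  226.1332]
stud_top [315.1, 226.1] 0.98
collar_rim [317.4, 224.2] 0.9
collar_rim [134.6, 347.4] 0.29
key [12.1, 135.6] 0.88
key [149.2, 206.1] 0.71
[453.8346 167.1214] [459.6382 132.7655] [{'pixel': [267.9, 227.2], 'p': 0.97}, {'pixel': [215.7, 233.6], 'p': 0.93}, {'pixel': [270.4, 331.9], 'p': 0.85}] [{'pixel': [453.9, 167.0], 'p': 0.55}, {'pixel': [462.9, 95.9], 'p': 0.38}]
```

View pics/w4.png

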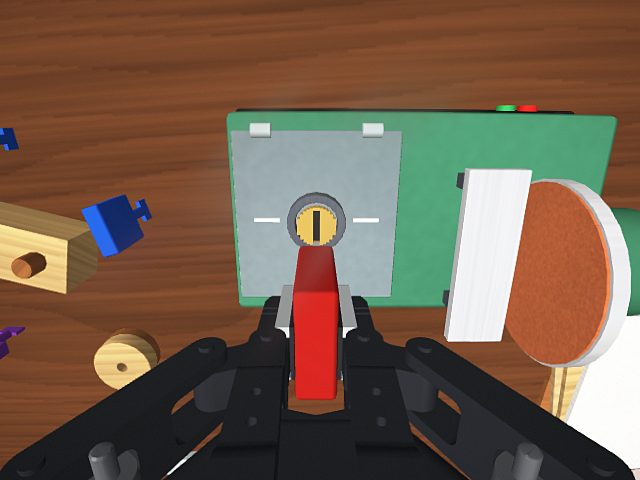

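The wrist view shows the key held over the stud: slot at (316,226), vertical in the image and in line with the red handle (296–336). I'll measure the offset between the two.

```bash
cat >> h.py <<'E'
def rel(f,s,c,zs,rad=16):
    R=Ro.from_quat(s['tcp_rot']).as_matrix();T=np.array(s['tool_pos'])
    sl=slot(f,zs,c,rad)
    print('slot',sl[0],sl[2],'ang',sl[3],sl[4:],'tool yaw',np.degrees(np.arctan2(R[1,0],R[0,0])))
    h=cv2.cvtColor(f['image'],cv2.COLOR_BGR2HSV)
    m=((h[...,1]>170)&((h[...,0]<6)|(h[...,0]>174))&(h[...,2]>195));m[:240]=0;m[:,:280]=0;m[:,350:]=0
    c=max(cv2.findContours(m.astype(np.uint8),0,1)[0],key=cv2.contourArea);r=cv2.boxPoints(cv2.minAreaRect(c))
    P=np.array([atz(f,p,T[2]+.0356) for p in r]);C=P.mean(0)
    print('key px',r.round(1).tolist(),'key tool mm',R.T@(C-T)*1000)
    print('edges deg',[round(float(np.degrees(np.arctan2(*(P[(k+1)%4]-P[k])[1::-1])))%180,1) for k in range(4)],[np.linalg.norm(P[(k+1)%4]-P[k]) for k in range(2)])
    for q in (sl[0],np.r_[sl[2],zs]): print('slot tool mm',R.T@(q-T)*1000)
E
python3 - <<'E'
from h import *
import pickle
np.set_printoptions(precision=4,suppress=True)
f=pickle.load(open('w4.pkl','rb'));s=manip.get_obs();rel(f,s,(316,226),.106)
g,t=pickle.load(open('st.pkl','rb'))
cv2.imwrite('pics/s5.png',cv2.resize(g['image'][70:200,400:530],None,fx=4.6,fy=4.6,interpolation=2))
print(proj(g,np.array(s['tool_pos'])-[0,0,.0544]))
E
```

```text
slot [0.5104 0.1184 0.106 ] [0.5115 0.1184] ang -3.176152856467454 (225, array([0.0077, 0.002 ])) tool yaw 177.0725327714316
key px [[294.0, 398.0], [294.0, 292.0], [335.0, 292.0], [335.0, 398.0]] key tool mm [  2.7164  -1.0102 -35.5999]
edges deg [175.8, 87.0, 178.0, 87.0] [np.float64(0.044097379089188794), np.float64(0.013699410833378311)]
slot tool mm [  0.9951  -0.452  128.2998]
slot tool mm [ -0.0679  -0.4114 128.2998]
[460.0016 132.5889]
```

View pics/s5.png

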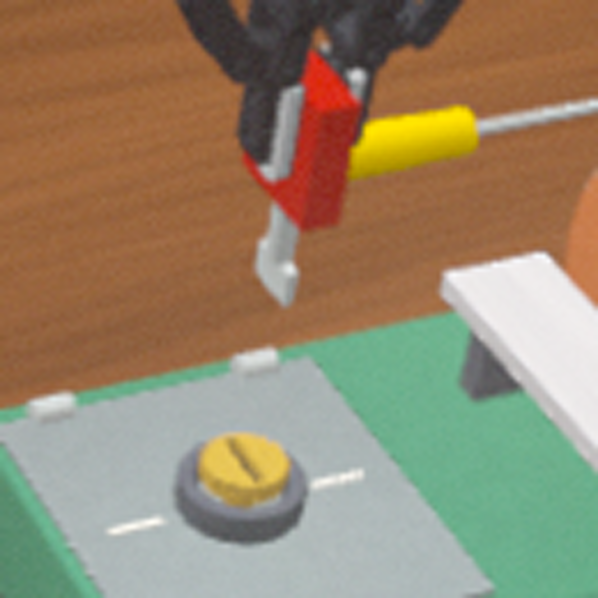

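The crop shows the blade tip at about (460,134) in the scene image, as my model predicts, with the slot parallel to the blade. Alignment is within tolerance, so descend.

Emit:
play_rows --plan '[0, 0, 20, 0, 0, 0, 25, 0, 0, 0, 12, 0, 0, 0, 5, 0, 0, 0, 0, 0, 0, 0, 0, 0]'

```text
t: 11.1
tool_pos: [0.512, 0.1189, 0.1732]
tcp_rot: [0.026, 1.0, 0.0, 0.001]
force: [0.4, -0.0, -1.2]
gripper_width: 0.181
grasp_force: 60.4
```

```bash
cat > look.py <<'E'
from h import *
np.set_printoptions(precision=4,suppress=True)
import sys
g=manip.grab_frame('scene');t=manip.grab_frame('top');n=sys.argv[1]
s=manip.get_obs();T=np.array(s['tool_pos']);R=Ro.from_quat(s['tcp_rot']).as_matrix();x=R[:,0]
print(T,s['force'],s['torque'],np.degrees(np.arctan2(R[1,0],R[0,0])))
tip=T-[0,0,.0544]
print('tip',(proj(g,tip)-[425,130])*8,(proj(g,tip+.011*x)-[425,130])*8,(proj(g,tip-.011*x)-[425,130])*8)
st=np.array([.5111,.1185,.106]);print('stud',(proj(g,st)-[425,130])*8,(proj(g,st+[.0135,0,0])-[425,130])*8,(proj(g,st-[.0135,0,0])-[425,130])*8)
c=g['image'][130:200,425:500];cv2.imwrite(f'pics/{n}.png',cv2.resize(c,None,fx=8,fy=8,interpolation=2))
E
python3 look.py s6
```

```text
[0.5121 0.119  0.1733] [ 0.757  -0.0968 -1.4309] [-0.0004 -0.0331  0.0232] 177.0766489781766
tip [241.0723 253.2236] [217.9368 223.1037] [264.5183 283.7666]
stud [228.6708 297.5135] [259.9211 334.4547] [197.9121 261.1802]
```

View pics/s6.png

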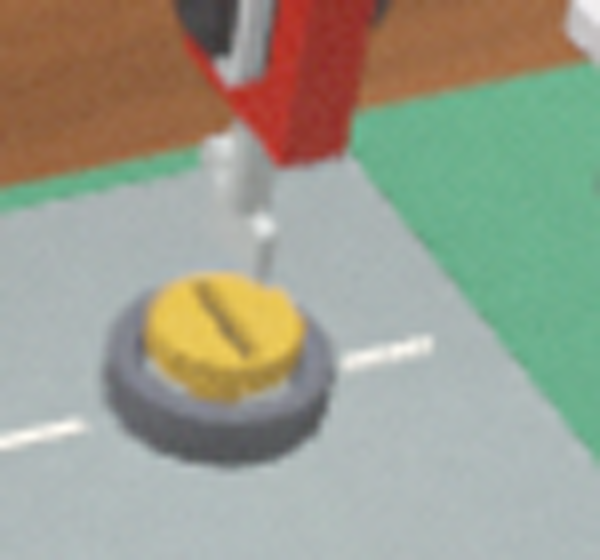

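The crop shows the blade's near lower corner at (265,278), as predicted. The slot's centre is at (225,318), about 20 crop pixels lower than I assumed, so I'll triangulate again.

```bash
python3 - <<'E'
from h import *
import pickle
np.set_printoptions(precision=4,suppress=True)
w1=pickle.load(open('w1.pkl','rb'));w4=pickle.load(open('w4.pkl','rb'));g,t=pickle.load(open('st.pkl','rb'))
p1=proj(w1,np.r_[slot(w1,.106,(319,201))[2],.106]);p4=proj(w4,np.r_[slot(w4,.106,(316,226),16)[2],.106])
sc=(425+224.5/8,130+319/8)
t0=cv2.imread('pics/top.png')
pt=(145+293/7,225+292/7)
print(p1,p4)
print('wrist4+scene',tri([(w4,p4),(g,sc)]));print('w1+scene',tri([(w1,p1),(g,sc)]))
print('all',tri([(w1,p1),(w4,p4),(g,sc),(t,pt)]));print('top+scene',tri([(t,pt),(g,sc)]))
for z in(.098,.1,.102,.104,.106): print(z,atz(w1,p1,z)[:2],atz(w4,p4,z)[:2],atz(t,pt,z)[:2],atz(g,sc,z)[:2], slot(w4,z,(316,226),16)[5]*np.sqrt(12), slot(w1,z,(319,201))[5]*np.sqrt(12))
E
```

```text
[317.9329 200.8401] [315.9865 226.6453]
wrist4+scene (array([0.5126, 0.1179, 0.1013]), [np.float64(0.0005002996394630546), np.float64(0.0005002996394629901)])
w1+scene (array([0.512 , 0.1183, 0.1007]), [np.float64(0.0004103201775101915), np.float64(0.0004103201775102007)])
all (array([0.5123, 0.1178, 0.1007]), [np.float64(0.0007963347884515057), np.float64(0.000884574168802429), np.float64(0.0003282927562696328), np.float64(0.0012989626759578117)])
top+scene (array([0.5121, 0.117 , 0.1011]), [np.float64(0.0005668148930553975), np.float64(0.0005668148930553205)])
0.098 [0.5127 0.1185] [0.5138 0.1183] [0.512  0.1172] [0.5091 0.1199] [0.0276 0.0073] [0.0261 0.0051]
0.1 [0.5123 0.1186] [0.5132 0.1183] [0.5119 0.1167] [0.5111 0.1184] [0.0274 0.0072] [0.0259 0.0051]
0.102 [0.5119 0.1187] [0.5127 0.1184] [0.5119 0.1162] [0.5131 0.1169] [0.0272 0.0072] [0.0258 0.0051]
0.104 [0.5115 0.1188] [0.5121 0.1184] [0.5119 0.1157] [0.5152 0.1155] [0.027  0.0071] [0.0257 0.005 ]
0.106 [0.5111 0.1189] [0.5115 0.1184] [0.5118 0.1152] [0.5172 0.114 ] [0.0268 0.0071] [0.0255 0.005 ]
```

Emit:
play_rows --plan '[0, -0.7, 6, 0, 0, 0, 5, 0, 0, 0, 3, 0, 0, 0, 1, 0, 0, 0, 0, 0, 0, 0, 0, 0]'

```text
t: 11.8
tool_pos: [0.5115, 0.1181, 0.1573]
tcp_rot: [0.025, 1.0, -0.0, 0.0]
force: [-0.4, -0.4, -0.8]
gripper_width: 0.181
grasp_force: 60.4
```

Emit:
play_rows --plan '[0, 0, 1, 0, 0, 0, 1, 0, 0, 0, 0, 0]'

```text
t: 12.1
tool_pos: [0.5114, 0.1181, 0.1552]
tcp_rot: [0.025, 1.0, -0.0, -0.0]
force: [0.3, -0.3, -1.6]
gripper_width: 0.18
grasp_force: 60.4
```

Emit:
play_rows --plan '[0, 0, 1, 0, 0, 0, 1, 0, 0, 0, 0, 0]'

```text
t: 12.4
tool_pos: [0.5113, 0.1181, 0.1531]
tcp_rot: [0.025, 1.0, -0.0, -0.0]
force: [0.2, 0.5, -1.6]
gripper_width: 0.179
grasp_force: 60.4
```

Emit:
play_rows --plan '[0, 0, 1, 0, 0, 0, 0, 0]'

```text
t: 12.6
tool_pos: [0.5113, 0.1181, 0.1521]
tcp_rot: [0.025, 1.0, -0.0, -0.0]
force: [-0.2, 0.0, -1.9]
gripper_width: 0.178
grasp_force: 60.4
```

Emit:
play_rows --plan '[0, 0, 1, 0, 0, 0, 0, 0]'

```text
t: 12.8
tool_pos: [0.5113, 0.1181, 0.1511]
tcp_rot: [0.025, 1.0, -0.0, -0.0]
force: [-0.2, 0.3, -1.1]
gripper_width: 0.178
grasp_force: 60.4
```

Emit:
play_rows --plan '[0, 0, 1, 0, 0, 0, 0, 0]'

```text
t: 13.0
tool_pos: [0.5115, 0.1181, 0.1503]
tcp_rot: [0.025, 1.0, -0.0, 0.0]
force: [0.3, 0.2, -1.7]
gripper_width: 0.179
grasp_force: 60.7
```

Emit:
play_rows --plan '[0, 0, 0.5, 0, 0, 0, 0, 0]'

```text
t: 13.2
tool_pos: [0.5115, 0.1182, 0.1501]
tcp_rot: [0.025, 1.0, 0.0, 0.0]
force: [-0.4, 0.3, 2.0]
gripper_width: 0.176
grasp_force: 61.0
```

Emit:
play_rows --plan '[0, 0, 0.5, 0, 0, 0, 0, 0]'

```text
t: 13.4
tool_pos: [0.5116, 0.1181, 0.1494]
tcp_rot: [0.025, 1.0, 0.0, 0.0]
force: [-0.6, -0.2, 3.1]
gripper_width: 0.177
grasp_force: 61.0
```

Emit:
play_rows --plan '[0, 0, 0.4, 0, 0, 0, 0, 0]'

```text
t: 13.6
tool_pos: [0.5115, 0.1182, 0.1489]
tcp_rot: [0.025, 1.0, 0.0, 0.0]
force: [-0.3, -1.3, 2.9]
gripper_width: 0.177
grasp_force: 61.0
```

Emit:
play_rows --plan '[0, 0, 0.4, 0, 0, 0, 0, 0]'

```text
t: 13.8
tool_pos: [0.5115, 0.1181, 0.1485]
tcp_rot: [0.025, 1.0, -0.0, 0.0]
force: [0.0, 0.4, 2.1]
gripper_width: 0.178
grasp_force: 61.0
```

Emit:
play_rows --plan '[0, 0, 0.4, 0, 0, 0, 0, 0]'

```text
t: 14.0
tool_pos: [0.5115, 0.1181, 0.148]
tcp_rot: [0.025, 1.0, -0.0, 0.0]
force: [-0.4, 0.3, 2.0]
gripper_width: 0.179
grasp_force: 61.0
```

Emit:
play_rows --plan '[0, 0, 0.4, 0, 0, 0, 0, 0]'

```text
t: 14.2
tool_pos: [0.5115, 0.1181, 0.1476]
tcp_rot: [0.025, 1.0, -0.0, 0.0]
force: [0.2, -1.1, 2.5]
gripper_width: 0.182
grasp_force: 61.0
```

Emit:
play_rows --plan '[0, 0, 0.4, 0, 0, 0, 0, 0]'

```text
t: 14.4
tool_pos: [0.5115, 0.1181, 0.1473]
tcp_rot: [0.025, 1.0, -0.0, 0.0]
force: [-0.7, -0.6, 2.1]
gripper_width: 0.179
grasp_force: 61.0
```

Emit:
play_rows --plan '[0, 0, 0.4, 0, 0, 0, 0, 0]'

```text
t: 14.6
tool_pos: [0.5114, 0.1182, 0.1469]
tcp_rot: [0.025, 1.0, -0.0, 0.0]
force: [1.0, 0.6, 3.1]
gripper_width: 0.18
grasp_force: 61.0
```

Emit:
play_rows --plan '[0, 0, 0.4, 0, 0, 0, 0, 0]'

```text
t: 14.8
tool_pos: [0.5114, 0.1181, 0.1465]
tcp_rot: [0.025, 1.0, 0.0, -0.0]
force: [0.7, -1.1, 2.6]
gripper_width: 0.175
grasp_force: 61.0
```

Emit:
play_rows --plan '[0, 0, 0.4, 0, 0, 0, 0, 0]'

```text
t: 15.0
tool_pos: [0.5114, 0.1182, 0.1461]
tcp_rot: [0.025, 1.0, -0.0, -0.0]
force: [0.2, -0.3, 2.9]
gripper_width: 0.175
grasp_force: 61.0
```

Emit:
play_rows --plan '[0, 0, 0.4, 0, 0, 0, 0, 0]'

```text
t: 15.2
tool_pos: [0.5114, 0.1181, 0.1456]
tcp_rot: [0.026, 1.0, -0.0, -0.0]
force: [1.2, -0.7, 2.3]
gripper_width: 0.18
grasp_force: 61.0
```

Emit:
play_rows --plan '[0, 0, 0.4, 0, 0, 0, 0, 0]'

```text
t: 15.4
tool_pos: [0.5114, 0.1181, 0.1452]
tcp_rot: [0.025, 1.0, -0.0, -0.0]
force: [0.2, -0.3, 1.9]
gripper_width: 0.182
grasp_force: 61.0
```

Emit:
play_rows --plan '[0, 0, 0.4, 0, 0, 0, 0, 0]'

```text
t: 15.6
tool_pos: [0.5114, 0.1181, 0.1449]
tcp_rot: [0.025, 1.0, 0.0, -0.0]
force: [-0.2, 0.5, 3.7]
gripper_width: 0.18
grasp_force: 61.1
```

Emit:
play_rows --plan '[0, 0, 0.4, 0, 0, 0, 0, 0]'

```text
t: 15.8
tool_pos: [0.5115, 0.1181, 0.1448]
tcp_rot: [0.026, 1.0, 0.0, 0.0]
force: [-0.9, -0.7, 6.5]
gripper_width: 0.18
grasp_force: 61.7
```

Emit:
play_rows --plan '[0, 0, 0.4, 0, 0, 0, 0, 0]'

```text
t: 16.0
tool_pos: [0.5116, 0.1181, 0.1447]
tcp_rot: [0.025, 1.0, 0.0, 0.0]
force: [-1.7, -0.6, 8.7]
gripper_width: 0.182
grasp_force: 62.2
```

The track is felt about 5.6 mm in, at about 10 N contact force. Now turn clockwise (+spin).

Emit:
play_rows --plan '[0, 0, 0, 2, 0, 0, 0, 3, 0, 0, 0, 3, 0, 0, 0, 3, 0, 0, 0, 3, 0, 0, 0, 3, 0, 0, 0, 3, 0, 0, 0, 0]'

```text
t: 16.8
tool_pos: [0.5119, 0.1187, 0.1448]
tcp_rot: [0.199, 0.98, 0.001, 0.0]
force: [-0.9, -0.2, 6.9]
gripper_width: 0.178
grasp_force: 61.7
```

```bash
cat > st.py <<'E'
from h import *
np.set_printoptions(precision=4,suppress=True)
s=manip.get_obs();R=Ro.from_quat(s['tcp_rot']).as_matrix();print(s['t'],s['tool_pos'],s['force'],s['torque'],np.degrees(np.arctan2(R[1,0],R[0,0])))
E
python3 st.py
```

```text
16.8 [0.5119 0.1187 0.1448] [-0.8779 -0.1948  6.8643] [0.2265 0.0547 0.0179] 157.00057786925825
```

Emit:
play_rows --plan '[0, 0, 0.2, 3, 0, 0, 0, 3, 0, 0, 0, 3, 0, 0, 0, 3, 0, 0, 0, 3, 0, 0, 0, 3, 0, 0, 0, 3, 0, 0, 0, 3, 0, 0, 0, 3, 0, 0, 0, 0]'

```text
t: 17.8
tool_pos: [0.5122, 0.1192, 0.1448]
tcp_rot: [0.422, 0.906, 0.001, 0.001]
force: [0.3, 1.8, 6.8]
gripper_width: 0.183
grasp_force: 61.8
```

```bash
python3 st.py
```

```text
17.8 [0.5122 0.1192 0.1448] [0.2607 1.7566 6.8482] [ 0.5495 -0.1353 -0.0231] 130.0181750837715
```

Emit:
play_rows --plan '[0, 0, 0.3, 3, 0, 0, 0, 3, 0, 0, 0, 2, 0, 0, 0, 0]'

```text
t: 18.2
tool_pos: [0.5123, 0.1193, 0.1447]
tcp_rot: [0.484, 0.875, 0.001, 0.001]
force: [0.3, 1.6, 9.6]
gripper_width: 0.18
grasp_force: 62.1
```

Emit:
play_rows --plan '[0, 0, 0, 2, 0, 0, 0, 2, 0, 0, 0, 0]'

```text
t: 18.5
tool_pos: [0.5124, 0.1193, 0.1447]
tcp_rot: [0.515, 0.857, 0.001, 0.001]
force: [0.8, 3.0, 8.8]
gripper_width: 0.177
grasp_force: 62.0
```

Emit:
play_rows --plan '[0, 0, 0, 2, 0, 0, 0, 2, 0, 0, 0, 0]'

```text
t: 18.8
tool_pos: [0.5125, 0.1194, 0.1447]
tcp_rot: [0.544, 0.839, 0.002, 0.001]
force: [1.1, 2.6, 8.2]
gripper_width: 0.181
grasp_force: 61.9
```

```bash
python3 st.py
```

```text
18.8 [0.5125 0.1194 0.1447] [1.0637 2.5631 8.2034] [ 0.6654 -0.2521  0.022 ] 114.06573118324366
```

Emit:
play_rows --plan '[0.3, 0.2, 0.1, 2, 0, 0, 0, 2, 0, 0, 0, 0]'

```text
t: 19.1
tool_pos: [0.5126, 0.1195, 0.1447]
tcp_rot: [0.573, 0.819, 0.001, 0.001]
force: [0.8, 2.0, 9.6]
gripper_width: 0.181
grasp_force: 62.2
```

Emit:
play_rows --plan '[0, 0, 0, 2, 0, 0, 0, 2, 0, 0, 0, 0]'

```text
t: 19.4
tool_pos: [0.5126, 0.1195, 0.1447]
tcp_rot: [0.601, 0.799, 0.002, 0.001]
force: [1.8, 1.3, 9.5]
gripper_width: 0.179
grasp_force: 62.0
```

Emit:
play_rows --plan '[0, 0, 0, 2, 0, 0, 0, 1, 0, 0, 0, 0]'

```text
t: 19.7
tool_pos: [0.5127, 0.1195, 0.1447]
tcp_rot: [0.622, 0.783, 0.002, 0.001]
force: [1.3, 2.0, 8.8]
gripper_width: 0.183
grasp_force: 61.9
```

```bash
python3 st.py
```

```text
19.7 [0.5127 0.1195 0.1447] [1.3196 2.0157 8.8302] [ 0.5246 -0.3343  0.0419] 103.08927085162273
```

Emit:
play_rows --plan '[0, 0, 0.1, 2, 0, 0, 0, 1, 0, 0, 0, 0]'

```text
t: 20.0
tool_pos: [0.5127, 0.1196, 0.1446]
tcp_rot: [0.642, 0.767, 0.002, 0.001]
force: [1.8, 2.0, 8.4]
gripper_width: 0.176
grasp_force: 61.9
```

Emit:
play_rows --plan '[0, 0, 0, 2, 0, 0, 0, 1, 0, 0, 0, 0]'

```text
t: 20.3
tool_pos: [0.5128, 0.1196, 0.1445]
tcp_rot: [0.662, 0.749, 0.002, 0.001]
force: [2.2, 1.0, 6.9]
gripper_width: 0.178
grasp_force: 61.6
```

Emit:
play_rows --plan '[0, 0, 0, 2, 0, 0, 0, 1, 0, 0, 0, 0]'

```text
t: 20.6
tool_pos: [0.5125, 0.1193, 0.1439]
tcp_rot: [0.681, 0.732, 0.001, 0.001]
force: [3.7, 2.2, 2.5]
gripper_width: 0.176
grasp_force: 60.9
```

```bash
python3 st.py
```

```text
20.6 [0.5125 0.1193 0.1439] [3.6569 2.2214 2.5177] [ 0.7348 -1.1781  0.007 ] 94.08854543704574
```

It's dropping at 83° of tool turn. Stop turning and follow it down gently.

Emit:
play_rows --plan '[0.2, 0.4, 0.4, 0, 0, 0, 0, 0]'

```text
t: 20.8
tool_pos: [0.5125, 0.1192, 0.1432]
tcp_rot: [0.681, 0.732, 0.001, 0.0]
force: [5.4, 2.8, 2.8]
gripper_width: 0.179
grasp_force: 60.9
```

Emit:
play_rows --plan '[0, 0, 0.4, 0, 0, 0, 0, 0]'

```text
t: 21.0
tool_pos: [0.5124, 0.1191, 0.1428]
tcp_rot: [0.681, 0.732, 0.001, 0.0]
force: [4.0, 2.2, 2.6]
gripper_width: 0.182
grasp_force: 60.9
```

Emit:
play_rows --plan '[0, 0, 0.4, 0, 0, 0, 0, 0]'

```text
t: 21.2
tool_pos: [0.5124, 0.1191, 0.1424]
tcp_rot: [0.681, 0.732, 0.001, 0.0]
force: [4.0, 3.2, 2.0]
gripper_width: 0.18
grasp_force: 61.0
```

```bash
python3 st.py
```

```text
21.2 [0.5124 0.1191 0.1424] [4.0464 3.2471 1.9696] [ 0.649  -1.2175 -0.0286] 94.0993945632193
```

Emit:
play_rows --plan '[0, 0, 0.4, 0, 0, 0, 0, 0]'

```text
t: 21.4
tool_pos: [0.5125, 0.1191, 0.1423]
tcp_rot: [0.681, 0.732, 0.001, 0.0]
force: [3.4, 3.1, 6.2]
gripper_width: 0.177
grasp_force: 61.6
```

Emit:
play_rows --plan '[0, 0, 0.4, 0, 0, 0, 0, 0]'

```text
t: 21.6
tool_pos: [0.5126, 0.119, 0.1422]
tcp_rot: [0.681, 0.732, 0.001, 0.0]
force: [1.7, 2.8, 9.5]
gripper_width: 0.176
grasp_force: 62.1
```

Emit:
play_rows --plan '[0, 0, 0.4, 0, 0, 0, 0, 0]'

```text
t: 21.8
tool_pos: [0.5126, 0.1191, 0.1421]
tcp_rot: [0.681, 0.732, 0.001, 0.0]
force: [1.1, 1.9, 13.4]
gripper_width: 0.179
grasp_force: 62.6
```

```bash
python3 st.py
```

```text
21.8 [0.5126 0.1191 0.1421] [ 1.0548  1.8865 13.412 ] [ 0.6086 -0.2506  0.0397] 94.09291362057174
```

Stopped at 8 mm of travel, so it is home. Unload the pressure, ease the torque off, and withdraw.

Emit:
play_rows --plan '[0, 0, -0.8, 0, 0, 0, -0.8, 0, 0, 0, 0, -2, 0, 0, 0, -2, 0, 0, 0, 0]'

```text
t: 22.3
tool_pos: [0.5122, 0.1187, 0.1424]
tcp_rot: [0.655, 0.756, 0.0, 0.0]
force: [5.8, 1.6, 0.5]
gripper_width: 0.181
grasp_force: 60.6
```

```bash
python3 st.py
```

```text
22.3 [0.5122 0.1187 0.1424] [5.8049 1.6398 0.4662] [ 0.5377 -1.5159  0.0033] 98.15197885061949
```

Emit:
play_rows --plan '[0, 0.4, 0, 0, 0, 0, 0, 0]'

```text
t: 22.5
tool_pos: [0.5123, 0.1186, 0.1424]
tcp_rot: [0.656, 0.755, -0.0, 0.0]
force: [4.5, 1.7, 0.5]
gripper_width: 0.181
grasp_force: 60.7
```

Emit:
play_rows --plan '[0, 0.4, 0, 0, 0, 0, 0, 0]'

```text
t: 22.7
tool_pos: [0.5124, 0.1187, 0.1424]
tcp_rot: [0.656, 0.755, -0.0, -0.0]
force: [3.4, 2.2, 0.9]
gripper_width: 0.176
grasp_force: 60.9
```

```bash
python3 st.py
```

```text
22.7 [0.5124 0.1187 0.1424] [3.4129 2.2378 0.9206] [ 0.4216 -0.9481 -0.0087] 98.07329467052894
```

Emit:
play_rows --plan '[0.3, 0.5, 0, 0, 0.3, 0.5, -0.3, 0, 0, 0, 0, 0]'

```text
t: 23.0
tool_pos: [0.5127, 0.119, 0.1424]
tcp_rot: [0.656, 0.755, -0.001, -0.0]
force: [-0.2, -0.5, 0.7]
gripper_width: 0.177
grasp_force: 60.8
```

```bash
python3 st.py
```

```text
23.0 [0.5127 0.119  0.1424] [-0.1722 -0.5382  0.6961] [-0.2399  0.0316 -0.0395] 98.06043394332937
```

Lateral load is gone. Withdraw in steps.

Emit:
play_rows --plan '[0, 0, -0.5, 0, 0, 0, -0.5, 0, 0, 0, -0.5, 0, 0, 0, 0, 0]'

```text
t: 23.4
tool_pos: [0.5134, 0.1196, 0.1443]
tcp_rot: [0.655, 0.755, -0.0, -0.0]
force: [-0.0, -1.3, -1.3]
gripper_width: 0.181
grasp_force: 60.7
```

Emit:
play_rows --plan '[0, 0, -1, 0, 0, 0, -1, 0, 0, 0, -1, 0, 0, 0, 0, 0]'

```text
t: 23.8
tool_pos: [0.5137, 0.1196, 0.1476]
tcp_rot: [0.656, 0.755, 0.0, 0.0]
force: [-1.3, -0.2, -0.9]
gripper_width: 0.179
grasp_force: 60.7
```

```bash
python3 st.py
```

```text
23.8 [0.5137 0.1196 0.1476] [-1.3301 -0.1944 -0.882 ] [ 0.0196 -0.0177  0.0569] 98.07808025443761
```

Emit:
play_rows --plan '[0, 0, -6, 0, 0, 0, -16, 0, 0, 0, -30, 0, 0, 0, -30, 0, 0, 0, 0, 0, 0, 0, 0, 0]'

```text
t: 24.4
tool_pos: [0.5139, 0.1196, 0.23]
tcp_rot: [0.656, 0.755, 0.001, 0.0]
force: [-0.0, -0.8, -0.9]
gripper_width: 0.178
grasp_force: 60.6
```

```bash
python3 st.py; python3 - <<'E'
from h import *
f=manip.grab_frame('wrist');g=manip.grab_frame('scene');s=manip.get_obs()
p=proj(f,[.5123,.118,.093]);print(p);sl=slot(f,.093,p,16);print(sl)
p=p.astype(int)
a=cv2.resize(f['image'][160:400,200:440],(480,480));b=cv2.resize(g['image'][120:210,405:505],None,fx=3.1,fy=5.33,interpolation=2)[:480]
a=a[:min(len(a),len(b))];cv2.imwrite('pics/w7.png',np.hstack([a,b[:len(a)]]))
print(np.hstack([a,b[:len(a)]]).shape)
E
```

```text
24.4 [0.5139 0.1196 0.23  ] [-0.0233 -0.7538 -0.8779] [0.0474 0.0198 0.0054] 98.0816251809329
[314.03128358 224.13908107]
(array([0.5125882 , 0.11895301, 0.093     ]), ((314.5392150878906, 223.08302307128906), (39.59553527832031, 40.97665786743164), 86.49768829345703), array([0.51277249, 0.11847287]), np.float64(-81.98166454811158), 184, array([0.00740839, 0.00244183]))
(480, 790, 3)
```

View pics/w7.png

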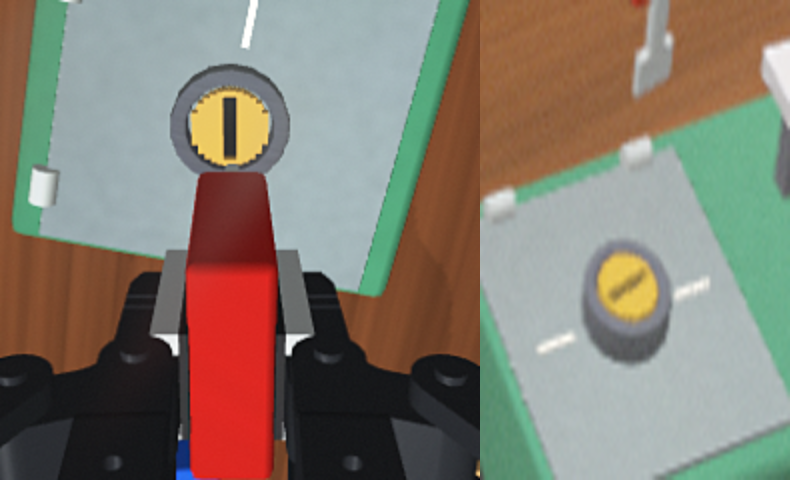

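The image shows the stud flush with its collar and its slot turned about 79° (left panel (230,127), right panel (627,287)). Return the key to the stand.

Emit:
play_rows --plan '[0, 0, 0, 8.5, 0, 0, 0, 8.5, 0, 0, 0, 8, 0, 0, 0, 0]'

```text
t: 24.9
tool_pos: [0.5129, 0.1195, 0.2282]
tcp_rot: [0.804, 0.594, -0.001, -0.0]
force: [0.4, -0.5, -1.5]
gripper_width: 0.181
grasp_force: 60.4
```

Emit:
play_rows --plan '[-22, 7, 0, 0, -40, 13, 0, 0, -44, 15, 0, 0, -44, 15, 0, 0, -44, 15, 0, 0, -44, 15, 0, 0, -44, 14, 0, 0, -36, 12, 0, 0, -20, 6, 0, 0, -2, 1, 0, 0]'

```text
t: 25.9
tool_pos: [0.5209, -0.2426, 0.2287]
tcp_rot: [0.804, 0.595, -0.001, 0.0]
force: [0.6, -0.3, -0.9]
gripper_width: 0.176
grasp_force: 60.4
```

Emit:
play_rows --plan '[0, 0, 0, 0, 0, 0, 0, 0, 0, 0, 0, 0]'

```text
t: 26.2
tool_pos: [0.5232, -0.2369, 0.2291]
tcp_rot: [0.802, 0.597, 0.0, -0.0]
force: [-0.5, -0.0, -1.2]
gripper_width: 0.176
grasp_force: 60.4
```

```bash
python3 st.py; python3 - <<'E'
from h import *
s=manip.get_obs();R=Ro.from_quat(s['tcp_rot']).as_matrix();print(R.T@(np.array([.5229,-.2390,.0694])-s['tool_pos'])*1000)
E
```

```text
26.2 [ 0.5232 -0.2369  0.2291] [-0.5033 -0.0155 -1.2153] [-0.0053 -0.017  -0.025 ] 73.28358490939037
[ -2.25752159   0.39980474 159.72284283]
```

Emit:
play_rows --plan '[0, 0, 30, 0, 0, 0, 40, 0, 0, 0, 20, 0, 0, 0, 10, 0, 0, 0, 0, 0, 0, 0, 0, 0, 0, 0, 0, 0]'

```text
t: 26.9
tool_pos: [0.5236, -0.239, 0.1309]
tcp_rot: [0.803, 0.596, 0.001, 0.001]
force: [-0.3, -0.3, -0.9]
gripper_width: 0.175
grasp_force: 60.5
```

```bash
python3 st.py; python3 - <<'E'
from h import *
s=manip.get_obs();R=Ro.from_quat(s['tcp_rot']).as_matrix();print(R.T@(np.array([.5229,-.2390,.0694])-s['tool_pos'])*1000)
E
```

```text
26.9 [ 0.5236 -0.239   0.1309] [-0.3351 -0.2633 -0.8873] [-0.0737 -0.038  -0.0456] 73.10230938539885
[-0.22191447 -0.80180436 61.47980753]
```

Emit:
play_rows --plan '[0, -0.7, 8, 0, 0, 0, 7, 0, 0, 0, 3, 0, 0, 0, 2, 0, 0, 0, 2, 0, 0, 0, 2, 0, 0, 0, 0, 0]'

```text
t: 27.6
tool_pos: [0.5219, -0.2385, 0.1052]
tcp_rot: [0.803, 0.595, -0.0, -0.0]
force: [-0.8, -0.5, -1.0]
gripper_width: 0.18
grasp_force: 60.5
```

Emit:
play_rows --plan '[0, 0, 2, 0, 0, 0, 2, 0, 0, 0, 2, 0, 0, 0, 0, 0]'

```text
t: 28.0
tool_pos: [0.5219, -0.2385, 0.0991]
tcp_rot: [0.803, 0.595, -0.0, -0.0]
force: [-0.8, -0.8, -2.3]
gripper_width: 0.175
grasp_force: 60.4
```

```bash
python3 st.py
```

```text
28.0 [ 0.5219 -0.2385  0.0991] [-0.756  -0.838  -2.3015] [-0.3104 -0.007  -0.088 ] 73.0705721751456
```

Emit:
play_rows --plan '[0, 0.7, 4, 0, 0, 0, 4, 0, 0, 0, 4, 0, 0, 0, 3, 0, 0, 0, 0, 0]'

```text
t: 28.5
tool_pos: [0.5225, -0.2387, 0.0838]
tcp_rot: [0.803, 0.595, -0.0, -0.0]
force: [0.3, -2.3, -2.3]
gripper_width: 0.179
grasp_force: 60.2
```

Emit:
play_rows --plan '[0, 0, 4, 0, 0, 0, 4, 0, 0, 0, 3, 0, 0, 0, 1, 0, 0, 0, 0, 0]'

```text
t: 29.0
tool_pos: [0.5226, -0.2386, 0.0721]
tcp_rot: [0.803, 0.595, -0.0, -0.0]
force: [0.5, -2.8, -3.7]
gripper_width: 0.18
grasp_force: 60.3
```

Emit:
play_rows --plan '[0, 0, 1, 0, 0, 0, 1, 0, 0, 0, 0, 0]'

```text
t: 29.3
tool_pos: [0.5227, -0.2387, 0.0704]
tcp_rot: [0.803, 0.595, -0.0, 0.0]
force: [0.1, -2.6, -1.9]
gripper_width: 0.18
grasp_force: 60.5
```

```bash
python3 st.py
```

```text
29.3 [ 0.5227 -0.2387  0.0704] [ 0.0567 -2.5719 -1.8758] [-0.5939  0.0587  0.0159] 73.076180160419
```

Emit:
play_rows --plan '[-0.3, 0, 0.6, 0, 0, 0, 0.6, 0, 0, 0, 0, 0]'

```text
t: 29.6
tool_pos: [0.5227, -0.2388, 0.0694]
tcp_rot: [0.803, 0.595, 0.0, -0.0]
force: [-1.1, -0.1, 3.5]
gripper_width: 0.178
grasp_force: 61.1
```

Emit:
play_rows --plan '[0, 0, 0.6, 0, 0, 0, 0, 0]'

```text
t: 29.8
tool_pos: [0.5227, -0.2389, 0.0694]
tcp_rot: [0.803, 0.595, 0.0, -0.0]
force: [-4.1, 1.1, 9.6]
gripper_width: 0.181
grasp_force: 62.2
```

Seated at the original height. Release and retreat.

Emit:
play_rows --plan '[0, 0, -0.6, 0, 0, 0, 0, 0, 0, 0, 0, 0, 0, 0, 0, 0, 0, 0, 0, 0, 0, 0, 0, 0, 0, 0, 0, 0, 0, 0, 0, 0, 0, 0, 0, 0, 0, 0, 0, 0]' --fingers -1

```text
t: 30.8
tool_pos: [0.5226, -0.2389, 0.0692]
tcp_rot: [0.803, 0.595, -0.0, 0.0]
force: [0.3, -0.3, 0.3]
gripper_width: 1.002
grasp_force: 0.0
```

Emit:
play_rows --plan '[0, 0, -10, 0, 0, 0, -25, 0, 0, 0, -40, 0, 0, 0, -40, 0, 0, 0, -40, 0, 0, 0, -30, 0, 0, 0, 0, 0, 0, 0, 0, 0, 0, 0, 0, 0]'

```text
t: 31.7
tool_pos: [0.5222, -0.2385, 0.2534]
tcp_rot: [0.803, 0.595, -0.0, -0.001]
force: [0.2, 0.8, -0.3]
gripper_width: 0.997
grasp_force: 0.0
```

```bash
python3 st.py; python3 - <<'E'
from h import *
f=manip.grab_frame('wrist');g=manip.grab_frame('scene')
im=np.hstack([cv2.resize(f['image'],(480,360)),cv2.resize(g['image'][190:310,180:285],(315,360))]);cv2.imwrite('pics/end.png',im)
E
```

```text
31.7 [ 0.5222 -0.2385  0.2534] [ 0.1527  0.7805 -0.3033] [0.0871 0.0334 0.0381] 73.08076476616489
```

View pics/end.png

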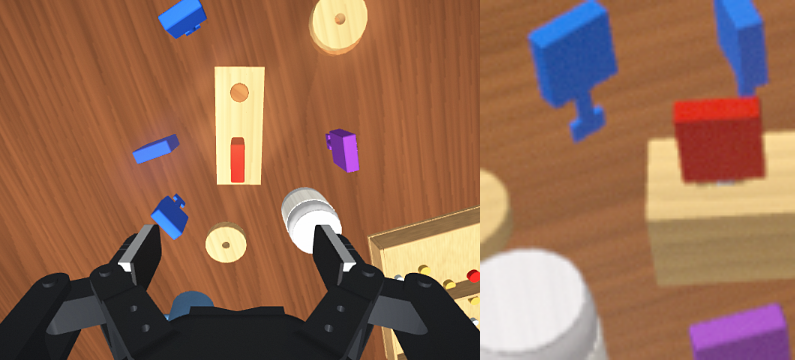

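The picture shows the key upright in the stand (238,160). There is a faint grey spot under the handle at (728,183), so I'll compare with the first scene picture.

```bash
python3 - <<'E'
from h import *
g=manip.grab_frame('scene')['image'];o=cv2.imread('pics/scene.png')
for i in(o,g):
    h=cv2.cvtColor(i,cv2.COLOR_BGR2HSV);m=((h[...,1]>150)&((h[...,0]<8)|(h[...,0]>172)));m[:215]=0;m[265:]=0;m[:,:235]=0;m[:,285:]=0
    y,x=np.nonzero(m);print(x.min(),x.max(),y.min(),y.max(),x.mean(),y.mean(),len(x))
print(o[246:256,260].tolist());print(g[246:256,260].tolist())
E
```

```text
244 274 223 250 259.31398416886543 236.3377308707124 758
244 274 222 250 259.2853368560106 235.58520475561426 757
[[37, 48, 149], [37, 53, 152], [29, 45, 148], [32, 43, 147], [53, 65, 147], [109, 142, 180], [134, 197, 230], [133, 196, 231], [135, 195, 228], [130, 190, 224]]
[[34, 50, 150], [35, 46, 151], [37, 48, 147], [41, 53, 145], [97, 101, 149], [149, 168, 182], [141, 201, 232], [134, 196, 230], [136, 196, 229], [128, 191, 225]]
```

The key sits about 0.75 px higher than at the start (roughly 1.5 mm). That is probably in tolerance, but I'll press gently on its top with shut fingers; the contact height also measures it.

Emit:
play_rows --plan '[0, 0, 30, 0, 0, 0, 40, 0, 0, 0, 40, 0, 0, 0, 20, 0, 0, 0, 6, 0, 0, 0, 2, 0, 0, 0, 0, 0, 0, 0, 0, 0, 0, 0, 0, 0, 0, 0, 0, 0]' --fingers 1 --squeeze 20

```text
t: 32.85
tool_pos: [0.523, -0.239, 0.1169]
tcp_rot: [0.803, 0.595, 0.0, 0.0]
force: [-0.5, -0.7, -0.3]
gripper_width: -0.001
grasp_force: 0.0
```

Emit:
play_rows --plan '[0, 0, 2, 0, 0, 0, 2, 0, 0, 0, 1, 0, 0, 0, 0, 0]'

```text
t: 33.25
tool_pos: [0.5225, -0.2388, 0.1109]
tcp_rot: [0.803, 0.595, -0.0, -0.0]
force: [-0.2, 1.0, 0.6]
gripper_width: -0.004
grasp_force: 0.0
```

Emit:
play_rows --plan '[0, 0, 1, 0, 0, 0, 1, 0, 0, 0, 0, 0]'

```text
t: 33.55
tool_pos: [0.5226, -0.2388, 0.109]
tcp_rot: [0.803, 0.595, -0.0, -0.0]
force: [0.4, 0.1, 0.2]
gripper_width: -0.001
grasp_force: 0.0
```

Emit:
play_rows --plan '[0, 0, 1, 0, 0, 0, 0, 0]'

```text
t: 33.75
tool_pos: [0.5226, -0.2389, 0.1081]
tcp_rot: [0.803, 0.595, -0.0, -0.0]
force: [-0.8, 0.1, 0.3]
gripper_width: 0.002
grasp_force: 0.0
```

Emit:
play_rows --plan '[0, 0, 1, 0, 0, 0, 0, 0]'

```text
t: 33.95
tool_pos: [0.5226, -0.2389, 0.1071]
tcp_rot: [0.803, 0.595, -0.0, -0.0]
force: [0.1, -0.6, 0.1]
gripper_width: -0.001
grasp_force: 0.0
```

Emit:
play_rows --plan '[0, 0, 1, 0, 0, 0, 0, 0]'

```text
t: 34.15
tool_pos: [0.5226, -0.2389, 0.1061]
tcp_rot: [0.803, 0.595, -0.0, -0.0]
force: [0.0, -0.0, -1.0]
gripper_width: -0.001
grasp_force: 0.0
```

Emit:
play_rows --plan '[0, 0, 1, 0, 0, 0, 0, 0]'

```text
t: 34.35
tool_pos: [0.5227, -0.239, 0.1052]
tcp_rot: [0.803, 0.595, 0.0, 0.0]
force: [-0.7, -1.0, 0.2]
gripper_width: -0.001
grasp_force: 0.0
```

Emit:
play_rows --plan '[0, 0, 0.7, 0, 0, 0, 0, 0]'

```text
t: 34.55
tool_pos: [0.5231, -0.2391, 0.1052]
tcp_rot: [0.803, 0.595, 0.0, 0.0]
force: [-0.8, 0.4, 5.5]
gripper_width: 0.005
grasp_force: 3.0
```

Emit:
play_rows --plan '[0, 0, 0.7, 0, 0, 0, 0, 0]'

```text
t: 34.75
tool_pos: [0.5234, -0.2392, 0.1052]
tcp_rot: [0.803, 0.595, 0.001, 0.001]
force: [-1.7, 1.4, 11.3]
gripper_width: 0.002
grasp_force: 5.6
```

The top sits solidly at z = 0.105, exactly what home gives. Retreat and hand in.

Emit:
play_rows --plan '[0, 0, -2, 0, 0, 0, -10, 0, 0, 0, -30, 0, 0, 0, -40, 0, 0, 0, -40, 0, 0, 0, -20, 0, 0, 0, 0, 0, 0, 0, 0, 0, 0, 0, 0, 0]'

```text
t: 35.65
tool_pos: [0.5222, -0.2385, 0.2448]
tcp_rot: [0.803, 0.595, -0.0, -0.001]
force: [-0.0, 1.2, -0.9]
gripper_width: -0.003
grasp_force: 0.0
```

```bash
python3 st.py; python3 - <<'E'
from h import *
g=manip.grab_frame('scene')['image']
h=cv2.cvtColor(g,cv2.COLOR_BGR2HSV);m=((h[...,1]>150)&((h[...,0]<8)|(h[...,0]>172)));m[:215]=0;m[265:]=0;m[:,:235]=0;m[:,285:]=0
y,x=np.nonzero(m);print(x.min(),x.max(),y.min(),y.max(),x.mean(),y.mean(),len(x))
print(manip.sign_off())
E
```

```text
35.65 [ 0.5222 -0.2385  0.2448] [-0.0475  1.2426 -0.8712] [ 0.0271  0.0098 -0.0272] 73.08465476868271
244 274 222 250 259.2657894736842 235.63552631578946 760
the job is handed in; nothing more can be done
None
```

The job is handed in at about 36 s, with no verdict returned: the stud is turned about 79° (1.38 rad) and flush with the collar, and the red key is back home in its stand.

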